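# Gauge a marble ball and present it over the capital

### The arm

A 7-joint arm with a two-finger parallel gripper is mounted at the origin on the work surface. World frame = base frame: x ahead of the robot, y to its left, z up, the work surface at z = 0. Lengths are in m, angles in rad, forces in N, time in s.
With the tool pointing down it reaches from about 0.4 to 0.85 m from the base axis. Payload 10.4 kg.
Tool frame: the origin (TCP) lies between the finger pads; the fingertips stand 11 mm ahead of it and the grasp point (between the pads) lies 8 mm behind it (tip_reach is the distance from the TCP to the fingertips, in m); z points along the fingers, y is the line along which they close (so a half turn about z gives the same grasp; the last joint's range is limited). The gripper opens to 85 mm and grips with 20 to 120 N. Pads are 22 mm wide; open, the fingers measure 114 mm over their backs; the gripper's body (76 mm by 85 mm) begins 54 mm behind the grasp point. The pads swing forward as they close: fully open they stand 13 mm farther back than shut.
Start: joints at [-1.373, 0.332, -0.065, 1.46, 0.022, 1.35, -0.088], TCP at [0.137, 0.61, 0.242] pointing down, gripper open.
Joint ranges: [-2.6, 2.6], [-0.5, 2.12], [-1.47, 1.34], [0.16, 2.42], [-1.27, 4.41], [0.06, 2.06], [-2.6, 2.6]. Speed limits (rad/s): [2.22, 2.22, 2.79, 2.79, 3.14, 3.14, 3.14].

### API

Orientations are given as a unit quaternion [x, y, z, w].
In Python, from workcell import * gives the robot as it stands.
- The arm moves only by the shell command python3 -m inch 'ROWS' [OPENING] [FORCE]. ROWS is JSON, a list of rows, each an object with "slide": the shift along the world's x, y, z in m, a list of three; "yaw": the turn about the world's z in rad. A call has 1 to 20 rows; each row is the pose to reach, as a shift and turn from the pose commanded when the call began; what a row does not reach only later rows make up. A row lasts 1/12 s, in which the tool goes at most 41.7 mm and 7.16 degrees, less where a joint would pass 70% of its speed; a pose out of reach is approached as far as the arm can. A call with a gripper value outside its range is refused whole. OPENING is the closure in counts, from 0 (fully open) to 255 (shut), set as the call begins (- or left out, the last holds). The fingers move at their own pace and stop on an object; FORCE is the grip in N (left out, the last holds). Time passes only in rows, so rows that repeat a pose let the fingers close. It gives the time, the measured TCP pose, the force, the opening and the grip force at its end, in the units of the state.
- get_obs(): the state, without advancing time (a new reading comes with each control period).
- camera(name): name is "scene" or "side" or "wrist"; returns a dict with "frame" (400x640x3 uint8, red, green, blue), "fx", "fy", "cx", "cy" (pixels), "k1" (the pictures are not rectified: a ray, as slopes to the right and down, at radius r is drawn at 1 + k1 r^2 times it, then the intrinsics apply), "extrinsics" (4x4, takes a point from world to camera coordinates). Camera axes: x right, y down, z forward; pixel columns grow to the right and rows downward; lengths in m; the calibration is good to about 2 mm. A picture is of the moment at which its call begins. There is no depth.
- hand_in(): hands the job in; it is judged then, once.
The state is a dict: "clock": time; "joint_pos": joint angles; "joint_velocities": joint speeds; "tau": joint torques, N m; "position": TCP position; "ee_rot": TCP orientation; "ft_force": force on the tool from outside, world axes, zero at the start; "torque": the same for the moment, N m; "grip_width": opening from 0.0 (shut) to 1.0 (fully open); "grasp_force": force on a finger pad.
Only numpy, scipy, OpenCV 4.12 (cv2) and the standard library are available. Lean on these libraries where they do the work, as an engineer would, in place of code of your own. Each camera call takes 0.05 s, during which the arm holds its last target. There are 200 camera calls.

### The job

Pick up the blue tray that has the upright orange grip and, with the marble ball always loose in its ring pocket, slide the tray flat along the bed of the sizing gauge, under the yellow gate, until its front edge meets the red stop. Then draw it back out, carry it to the small carved stone capital and hold it level and still with the ball over the middle of the capital's top and the tray about 10 cm above it: finish still holding it there, do not put it down. Do not let the ball leave its pocket, and leave the other things on the bench where they are.

Things in the scene. Friction and masses are not known exactly. Their poses are not given: they have to be found in the camera images.
- tray_grip (a point): Point to grasp on the loose blue tray: centre of its orange upright grip, 46 mm above the tray's underside, 50 mm behind its centre. The grip is a plate 14 mm thick along the tray's x and 40 mm wide along y, its top 66 mm above the underside. x points from the grip to the pocket and front edge, z up. The rear edge is 35 mm behind this point, the front edge 135 mm ahead
- tray_pocket (a point): Centre of the pocket floor (the plate's upper face, 6 mm above the underside), 95 mm ahead of the grip and 40 mm behind the front edge. The pocket is an aluminium ring, 48 mm inside, 56 mm outside, standing 4 mm above the floor; the ball rolls freely inside and climbs out if tipped beyond about 35 degrees
- tray_front (a point): Middle of the tray's front edge, 3 mm above its underside
- ball_center (a point): Centre of the white marble ball, 40 mm diameter, about 90 g, loose in the tray's pocket; its top is 46 mm above the tray's underside. The frame rolls with the ball
- gauge_home (a point): Where the pocket centre stands, seen from above, when the tray is fully home: on the upper face of the gauge bed, 10 mm above the bench, under the middle of the yellow gate. x points the way the tray slides in, z up. The gate's bar (24 mm along x) leaves 52 mm clear height above the bed and 100 mm clear width; its top is 66 mm above the bed
- gauge_stop (a point): Middle of the face of the red stop at the bed's upper face, 40 mm beyond gauge_home; the tray's front edge meets it. The stop is 16 mm high and rigid
- capital_top (a point): Centre of the top face of the fixed grey stone capital, 100 mm above the bench; the top is 130 mm (x) by 110 mm (y); z up
- chisel: Bystander, leave alone: steel stone chisel, 210 mm long, 18 mm thick, lying; origin at the middle of its underside
- mallet: Bystander, leave alone: round wooden mason's mallet standing on its head, 84 mm diameter, 224 mm tall; origin at the middle of its underside
- dustbrush: Bystander, leave alone: dust brush lying flat; origin at the middle of its underside
- offcut: Bystander, leave alone: grey stone offcut 55 x 40 x 30 mm; origin at the middle of its underside
- foldrule: Bystander, leave alone: yellow folded rule 165 x 16 x 14 mm; origin at the middle of its underside
- spray: Bystander, leave alone: bottle 64 mm diameter, 170 mm tall; origin at the middle of its underside
- waxjar: Bystander, leave alone: jar 70 mm diameter, 80 mm tall; origin at the middle of its underside
- tray: The whole blue tray, about 0.30 kg: a flat plate 170 mm (x) by 90 mm (y) by 6 mm with grip and pocket; origin at the centre of its underside, axes as for tray_grip
- gauge: The fixed sizing gauge; origin under the bed centre, 80 mm before gauge_home. The bed is a dark plate 280 mm (x) by 136 mm (y), 10 mm thick. Steel guide rails 100 mm apart and 14 mm high run from 18 mm before gauge_home to 52 mm beyond it; their mouths flare outwards from there back to 40 mm before it
- capital: The whole capital; origin at the centre of its underside
Things that resemble listed ones, but are neither listed nor needed, are in the scene too. Leave any black or brown look-alike of the part that bears ball_center alone.

How it is judged:
On the way:
1. the tray lies flat on the gauge bed with its front edge at the stop, the ball in its pocket under the gate (x of tray_front in the frame of gauge_stop above -0.006 m and horizontal distance between tray_pocket and gauge_home below 0.01 m and z of tray_pocket in the frame of gauge_home below 0.012 m and angle between the x axis of tray_pocket and the x axis of gauge_home, either way round below 0.12 rad and distance between ball_center and tray_pocket below 0.028 m), for 0.2 s.
At the end, for the whole second after the job is handed in: The gripper holds the tray level within 0.1 rad and still, its pocket centre within 35 mm of the middle of the capital's top seen from above, the pocket floor 60 to 160 mm above that top, the tray not touching the capital, the ball within 28 mm of the pocket floor centre (horizontal distance between tray_pocket and capital_top below 0.035 m and z of tray_pocket in the frame of capital_top between 0.06 and 0.16 m and angle between tray_pocket's own z axis and vertical below 0.1 rad and linear speed of tray below 0.03 m/s and contact force between the fingers and tray above 2 N and contact force between tray and capital below 0.1 N and distance between ball_center and tray_pocket below 0.028 m); the arm keeps its last pose, push and grip.
It fails at once if the ball leaves its pocket in the tray (not (distance between ball_center and tray_pocket below 0.028 m)).
It fails at once if one of the other loose things on the bench is moved more than 30 mm (distance of any of chisel, mallet, dustbrush, offcut, foldrule, spray, waxjar from where it was at the start of the episode above 0.03 m).
It also fails if it takes over 54 s, if anything falls off the work surface, if the arm or the gripper's body presses on something with over 40 N, if the wrist force passes 120 N, or if a joint passes its speed limit or range.

## Working session

There is one attempt and no reset: what is moved stays moved. The work goes in short steps, Python scripts to look and compute and a shell command to move; the robot and the scene stay as the last step left them, time stands still between calls to the robot, and variables do not carry over. Pictures are saved under pics/ and viewed, at most 10 in all, crops included, and the job is handed in when it is done.

```bash
mkdir -p pics
cat > h.py <<'E'
from workcell import *
import numpy as np, cv2, pickle
def snap(name,fn):
    c=camera(name); cv2.imwrite(f'pics/{fn}.png',c['frame'][:,:,::-1]); pickle.dump(c,open(f'pics/{fn}.pkl','wb')); return c
def load(fn): return pickle.load(open(f'pics/{fn}.pkl','rb'))
def K(c): return np.array([[c['fx'],0,c['cx']],[0,c['fy'],c['cy']],[0,0,1.]]),np.array([c['k1'],0,0,0.])
def px2w(c,uv,z):
    k,d=K(c); p=cv2.undistortPoints(np.array(uv,float).reshape(-1,1,2),k,d)[:,0]
    E=np.array(c['extrinsics']); R,t=E[:3,:3],E[:3,3]; o=-R.T@t
    r=np.c_[p,np.ones(len(p))]@R
    z=np.broadcast_to(z,len(p)); return o+r*((z-o[2])/r[:,2])[:,None]
def w2px(c,P):
    k,d=K(c);E=np.array(c['extrinsics']); return cv2.projectPoints(np.array(P,float).reshape(-1,1,3),cv2.Rodrigues(E[:3,:3])[0],E[:3,3],k,d)[0][:,0]
def crop(fn,out,x0,y0,x1,y1,s):
    cv2.imwrite(f'pics/{out}.png',cv2.resize(cv2.imread(f'pics/{fn}.png')[y0:y1,x0:x1],None,fx=s,fy=s,interpolation=cv2.INTER_CUBIC))
E
python3 - <<'E'
from h import *
np.set_printoptions(precision=3,suppress=True)
a=snap('scene','s1');b=snap('side','d1')
for c in(a,b):print(c['extrinsics'],c['fx'],c['k1'])
cv2.imwrite('pics/both.png',np.vstack([cv2.resize(x['frame'][:,:,::-1],(480,300)) for x in(a,b)]))
o=get_obs();print(o)
E
```

```text
[[ 0.183  0.983 -0.01  -0.111]
 [ 0.793 -0.154 -0.589 -0.384]
 [-0.581  0.1   -0.808  1.87 ]
 [ 0.     0.     0.     1.   ]] 429.9231191695647 0.017537448591115477
[[-0.994 -0.11  -0.012  0.577]
 [-0.072  0.723 -0.687  0.08 ]
 [ 0.084 -0.682 -0.727  1.514]
 [ 0.     0.     0.     1.   ]] 463.96149068265174 -0.0020563818003742785
{'clock': 0.1, 'joint_pos': array([-1.373,  0.333, -0.065,  1.461,  0.022,  1.35 , -0.089]), 'joint_velocities': array([-0.001, -0.003, -0.002, -0.002,  0.001,  0.001,  0.   ]), 'tau': array([  0.002, -62.674,   0.05 , -39.244,   0.017,   0.007,   0.   ]), 'position': array([0.137, 0.61 , 0.242]), 'ee_rot': array([ 0.11 ,  0.994, -0.001, -0.   ]), 'ft_force': array([ 0.669, -0.257,  0.201]), 'torque': array([-0.001, -0.009, -0.026]), 'grasp_force': 0.0, 'grip_width': 1.0002386635397695}
```

View pics/s1.png

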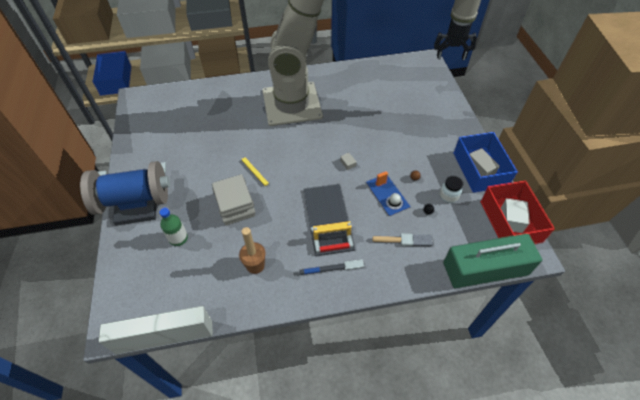

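View pics/d1.png

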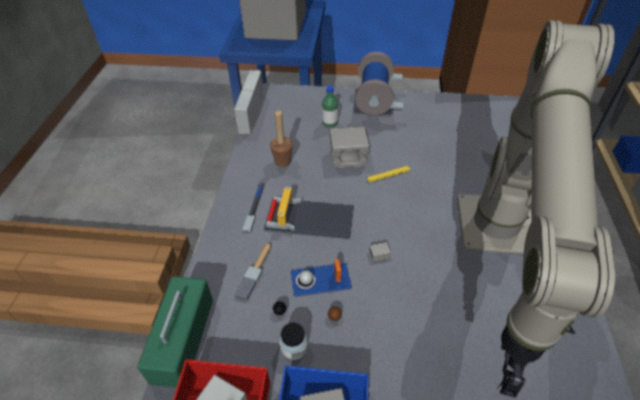

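The scene picture shows:
- the blue tray at (388,195), with its orange grip at (382,178) and the white ball at (395,200)
- the gauge at (328,218), with the yellow gate at (332,230) and the red stop at (334,246)
- the capital at (233,197)

Candidates for the ball: white (395,200), brown (415,175), black (429,209). Only the white one sits in the tray's ring, so it fits the description. I'll confirm it in an enlarged crop.

Run:
```python
from h import *
crop('s1','c1',290,145,450,265,5)
crop('d1','c2',225,170,405,305,4.4)
```

```text
(no output)
```

View pics/c1.png

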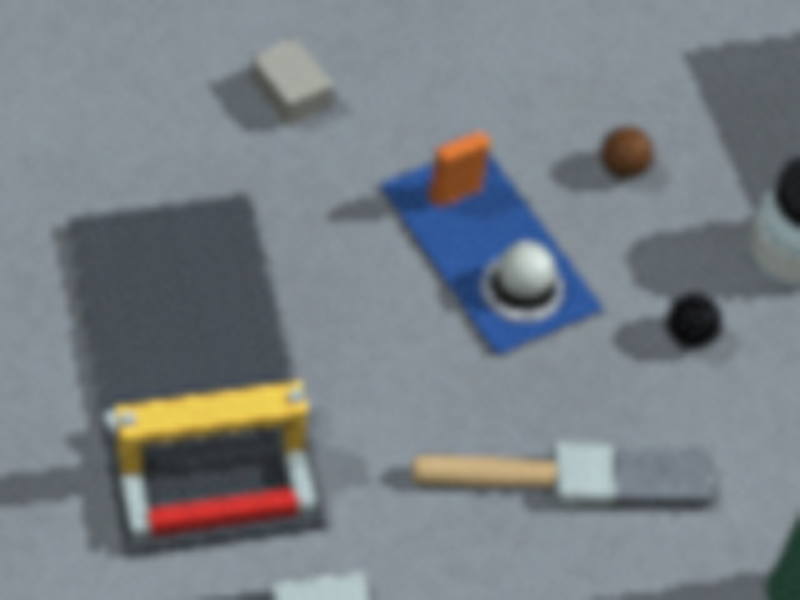

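View pics/c2.png

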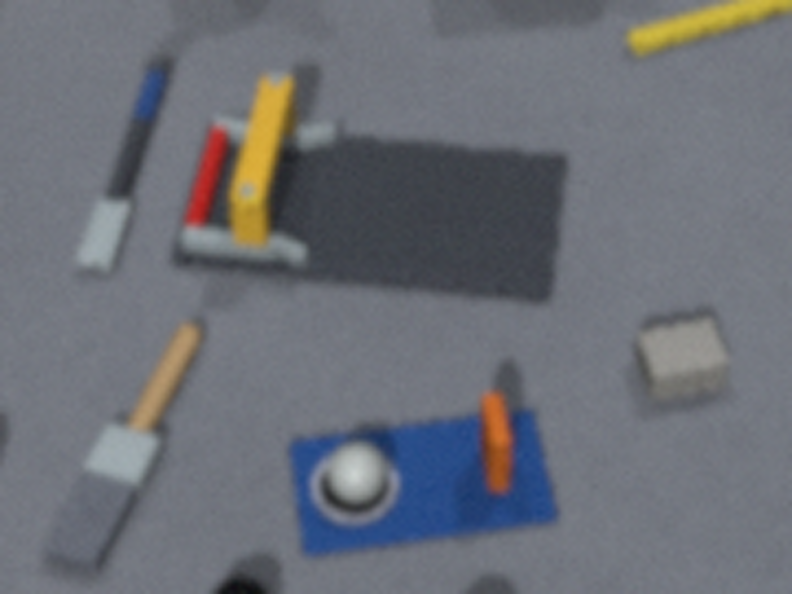

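The crops confirm it: the white ball sits in the aluminium ring on the blue tray, and the orange grip stands behind it. Next I'll fit the poses from the corners in both views.

```bash
cat > fit.py <<'E'
from h import *
from scipy.optimize import least_squares
np.set_printoptions(precision=4,suppress=True)
a=load('s1');b=load('d1')
A=lambda l:np.array(l)/5+[290,145]-.4
B=lambda l:np.array(l)/4.4+[225,170]-.4
def fit(obs,p0):  # obs: (cam, local pts, px)
    def res(p):
        c,s=np.cos(p[2]),np.sin(p[2]); R=np.array([[c,-s,0],[s,c,0],[0,0,1]])
        return np.concatenate([(w2px(cam,np.array(L)@R.T+[p[0],p[1],0])-px).ravel() for cam,L,px in obs])
    r=least_squares(res,p0,loss='soft_l1');print(r.x,r.fun.round(1));return r.x
E
python3 - <<'E'
from fit import *
# tray: local frame origin centre, x to front
z=.006
FL,FR,RL,RR=[.085,.045,z],[.085,-.045,z],[-.085,.045,z],[-.085,-.045,z]
# scene cam: image right = +y, down = +x
tray=[(a,[FR,FL,RR],A([[502,352],[602,311],[382,186]])),(b,[FR,FL,RL,RR],B([[291,440],[304,553],[556,519],[533,410]])),
 (a,[[-.05,.02,.066],[-.05,-.02,.066]],A([[487,136],[440,152]])),(b,[[-.05,.02,.066],[-.05,-.02,.066]],B([[501,431],[493,396]]))]
c=px2w(a,A([[490,255]]),.006)[0];print('tray c',c)
t=fit(tray,[c[0],c[1],.3])
z=.01
g=[(a,[[-.14,-.068,z],[-.14,.068,z],[.14,-.068,z],[.14,.068,z]],A([[62,230],[248,198],[127,551],[325,525]])),
 (b,[[-.14,-.068,z],[-.14,.068,z],[.14,.068,z]],B([[567,155],[549,300],[175,263]])),
 (a,[[.12,-.05,.026],[.12,.05,.026]],A([[150,510],[294,492]]))]
c=px2w(a,A([[190,370]]),.01)[0];gg=fit(g,[c[0],c[1],.1])
print('capital',px2w(b,[[331,129],[366,129],[368,149],[334,151]],.1),px2w(a,[[213,183],[246,177],[254,207],[221,213]],.1))
for p,l in((t,[-.05]),(gg,[.08,.12])):
    for d in l: print(d,p[0]+d*np.cos(p[2]),p[1]+d*np.sin(p[2]))
o=get_obs();from scipy.spatial.transform import Rotation as Ro
print(Ro.from_quat(o['ee_rot']).as_matrix())
E
```

```text
tray c [0.5588 0.2708 0.006 ]
[0.548  0.2732 0.2557] [-1.2  0.2  0.5 -0.7 -0.7 -1.  -0.7  0.1 -0.5  0.1  0.5  0.1  0.  -0.3
  0.1 -0.4 -0.1  0.2 -0.   2.7 -0.6 -0.7]
[ 0.6113  0.0373 -0.0225] [ 0.8 -2.4 -0.1 -0.9 -0.1  0.4  0.5 -0.5 -0.5  0.1  0.  -1.5 -1.3 -1.4
 -0.4  0.2  0.4 -0.6]
capital [[ 0.5716 -0.3152  0.1   ]
 [ 0.4439 -0.3273  0.1   ]
 [ 0.4323 -0.2156  0.1   ]
 [ 0.5498 -0.1935  0.1   ]] [[ 0.4546 -0.3373  0.1   ]
 [ 0.45   -0.2226  0.1   ]
 [ 0.582  -0.2075  0.1   ]
 [ 0.5851 -0.3167  0.1   ]]
-0.05 0.4996457210272778 0.26051379485821036
0.08 0.6912430680742129 0.03555041952294915
0.12 0.7312329744511127 0.0346518718242796
[[-0.9757  0.2189 -0.0002]
 [ 0.2189  0.9757 -0.0013]
 [-0.     -0.0013 -1.    ]]
```

```bash
python3 -m inch '[{"slide":[0.04,-0.02,0.03],"yaw":-0.1},{"slide":[0.363,-0.350,-0.04],"yaw":-1.094},{"slide":[0.363,-0.350,-0.04],"yaw":-1.094},{"slide":[0.363,-0.350,-0.04],"yaw":-1.094},{"slide":[0.363,-0.350,-0.04],"yaw":-1.094},{"slide":[0.363,-0.350,-0.04],"yaw":-1.094},{"slide":[0.363,-0.350,-0.04],"yaw":-1.094},{"slide":[0.363,-0.350,-0.04],"yaw":-1.094},{"slide":[0.363,-0.350,-0.04],"yaw":-1.094},{"slide":[0.363,-0.350,-0.04],"yaw":-1.094},{"slide":[0.363,-0.350,-0.04],"yaw":-1.094},{"slide":[0.363,-0.350,-0.04],"yaw":-1.094},{"slide":[0.363,-0.350,-0.04],"yaw":-1.094},{"slide":[0.363,-0.350,-0.04],"yaw":-1.094},{"slide":[0.363,-0.350,-0.04],"yaw":-1.094},{"slide":[0.363,-0.350,-0.04],"yaw":-1.094},{"slide":[0.363,-0.350,-0.04],"yaw":-1.094},{"slide":[0.363,-0.350,-0.04],"yaw":-1.094}]' 0 40
python3 - <<'E'
from h import *
from scipy.spatial.transform import Rotation as Ro
o=get_obs();print(o['position'],Ro.from_quat(o['ee_rot']).as_matrix()[:,1],o['joint_pos'])
c=snap('wrist','w1');np.set_printoptions(precision=3,suppress=True)
crop('w1','w1b',0,0,640,400,1.25)
# expected pixels of the tray points
p=np.array([.548,.2732,0]);t=.2557;R=np.array([[np.cos(t),-np.sin(t),0],[np.sin(t),np.cos(t),0],[0,0,1]])
L=np.array([[-.057,.02,.066],[-.057,-.02,.066],[-.043,.02,.066],[-.043,-.02,.066],[.085,.045,.006],[.085,-.045,.006],[-.085,.045,.006],[-.085,-.045,.006],[.045,0,.01]])
print(w2px(c,L@R.T+p)*1.25)
E
```

```text
clock: 1.6
position: [0.4991, 0.2611, 0.2025]
ee_rot: [0.61, 0.792, 0.0, -0.0]
ft_force: [0.1, -0.4, 0.5]
grip_width: 1.0
grasp_force: 0.0
[0.49908413 0.26114836 0.20245025] [9.66829636e-01 2.55422101e-01 7.72321578e-05] [-0.87252976  0.22332011  0.35827239  1.70122068 -0.0829096   1.23168815
 -0.23653232]
[[388.131 210.976]
 [388.389 269.978]
 [410.157 211.024]
 [409.462 270.022]
 [576.701 162.2  ]
 [562.755 273.118]
 [352.355 160.822]
 [355.597 272.848]
 [520.961 220.791]]
```

View pics/w1b.png

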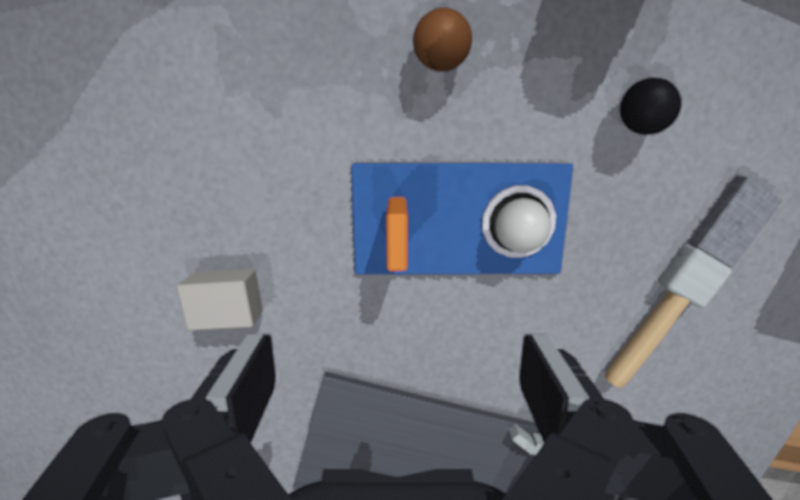

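The wrist view matches the fit to about 2 mm: tray corners at (353,164), (572,164), (560,274) and (357,274), grip top at x 387–408, white ball at (523,224) inside the ring. I'll go down, close and lift.

```bash
python3 -m inch '[{"slide":[0,0,-0.035],"yaw":0},{"slide":[0,0,-0.07],"yaw":0},{"slide":[0,0,-0.105],"yaw":0},{"slide":[0,0,-0.135],"yaw":0},{"slide":[0,0,-0.15],"yaw":0},{"slide":[0,0,-0.16],"yaw":0},{"slide":[0,0,-0.164],"yaw":0},{"slide":[0,0,-0.164],"yaw":0},{"slide":[0,0,-0.164],"yaw":0}]' 0 40
python3 -m inch '[{"slide":[0,0,0],"yaw":0},{"slide":[0,0,0],"yaw":0},{"slide":[0,0,0],"yaw":0},{"slide":[0,0,0],"yaw":0},{"slide":[0,0,0],"yaw":0},{"slide":[0,0,0],"yaw":0},{"slide":[0,0,0],"yaw":0},{"slide":[0,0,0],"yaw":0},{"slide":[0,0,0],"yaw":0},{"slide":[0,0,0],"yaw":0},{"slide":[0,0,0],"yaw":0},{"slide":[0,0,0],"yaw":0}]' 255 50
```

```text
clock: 2.4
position: [0.5005, 0.2604, 0.0395]
ee_rot: [0.611, 0.792, 0.001, 0.0]
ft_force: [-0.6, -0.3, 1.1]
grip_width: 1.0
grasp_force: 0.0
clock: 3.4
position: [0.5, 0.2599, 0.0386]
ee_rot: [0.611, 0.792, 0.0, 0.0]
ft_force: [-1.0, -0.8, 5.1]
grip_width: 0.158
grasp_force: 50.1
```

```bash
python3 -m inch '[{"slide":[0,0,0.003],"yaw":0},{"slide":[0,0,0.009],"yaw":0},{"slide":[0,0,0.018],"yaw":0},{"slide":[0,0,0.028],"yaw":0},{"slide":[0,0,0.038],"yaw":0},{"slide":[0,0,0.048],"yaw":0},{"slide":[0,0,0.058],"yaw":0},{"slide":[0,0,0.066],"yaw":0},{"slide":[0,0,0.07],"yaw":0},{"slide":[0,0,0.07],"yaw":0},{"slide":[0,0,0.07],"yaw":0}]'
python3 - <<'E'
from h import *
for n in('side','wrist'): snap(n,n+'2')
a=cv2.imread('pics/side2.png')[215:335,235:415];b=cv2.imread('pics/wrist2.png')
cv2.imwrite('pics/v2.png',np.hstack([cv2.resize(a,(450,300),interpolation=cv2.INTER_CUBIC),cv2.resize(b,(350,219))[:,:] if 0 else cv2.copyMakeBorder(cv2.resize(b,(350,219)),0,81,0,0,cv2.BORDER_CONSTANT)]))
E
```

```text
clock: 4.32
position: [0.4998, 0.2599, 0.1083]
ee_rot: [0.611, 0.792, 0.0, -0.0]
ft_force: [-0.8, -0.5, -3.6]
grip_width: 0.158
grasp_force: 48.8
```

View pics/v2.png

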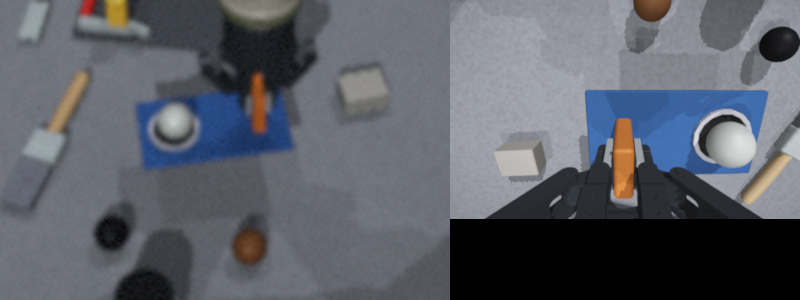

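The tray is held level and off the bench, with the ball in its ring: side view ring at (175,127), wrist view ball at (730,143). I'll carry it over the gauge entry.

```bash
python3 -m inch '[{"slide":[0,-0.003,0],"yaw":-0.004},{"slide":[-0.001,-0.009,0],"yaw":-0.012},{"slide":[-0.002,-0.019,0],"yaw":-0.025},{"slide":[-0.003,-0.032,0],"yaw":-0.041},{"slide":[-0.004,-0.047,0],"yaw":-0.06},{"slide":[-0.005,-0.063,0],"yaw":-0.08},{"slide":[-0.007,-0.08,0],"yaw":-0.101},{"slide":[-0.008,-0.097,0],"yaw":-0.123},{"slide":[-0.010,-0.114,0],"yaw":-0.144},{"slide":[-0.011,-0.131,0],"yaw":-0.165},{"slide":[-0.013,-0.148,0],"yaw":-0.187},{"slide":[-0.014,-0.164,0],"yaw":-0.207},{"slide":[-0.015,-0.179,0],"yaw":-0.226},{"slide":[-0.0165,-0.193,0],"yaw":-0.244},{"slide":[-0.0175,-0.205,0],"yaw":-0.259},{"slide":[-0.018,-0.213,0],"yaw":-0.270},{"slide":[-0.0185,-0.218,0],"yaw":-0.276},{"slide":[-0.0185,-0.220,0],"yaw":-0.278},{"slide":[-0.0185,-0.220,0],"yaw":-0.278},{"slide":[-0.0185,-0.220,0],"yaw":-0.278}]'
python3 -m inch '[{"slide":[0,0,-0.003],"yaw":0},{"slide":[0,0,-0.009],"yaw":0},{"slide":[0,0,-0.018],"yaw":0},{"slide":[0,0,-0.027],"yaw":0},{"slide":[0,0,-0.035],"yaw":0},{"slide":[0,0,-0.041],"yaw":0},{"slide":[0,0,-0.045],"yaw":0},{"slide":[0,0,-0.045],"yaw":0},{"slide":[0,0,-0.045],"yaw":0},{"slide":[0,0,-0.045],"yaw":0}]'
python3 - <<'E'
from h import *
for n in('scene','side','wrist'): snap(n,n+'3')
a=cv2.imread('pics/scene3.png')[165:265,280:400];b=cv2.imread('pics/wrist3.png')
d=cv2.imread('pics/side3.png')[170:270,250:370]
t=np.hstack([cv2.resize(x,(360,300),interpolation=cv2.INTER_CUBIC) for x in(a,d)])
cv2.imwrite('pics/v3.png',np.vstack([t,cv2.copyMakeBorder(cv2.resize(b,(480,300)),0,0,0,240,cv2.BORDER_CONSTANT)]))
E
```

```text
clock: 6.08
position: [0.4815, 0.0405, 0.1083]
ee_rot: [0.715, 0.7, 0.0, -0.0]
ft_force: [-0.2, 0.5, -3.5]
grip_width: 0.158
grasp_force: 48.9
clock: 6.92
position: [0.4817, 0.0398, 0.0636]
ee_rot: [0.715, 0.699, 0.0, 0.0]
ft_force: [0.1, -0.4, -4.4]
grip_width: 0.157
grasp_force: 49.0
```

View pics/v3.png

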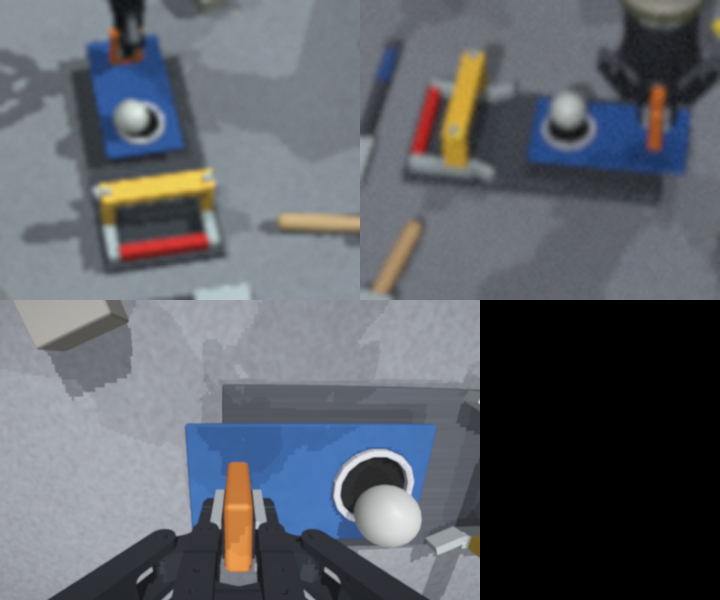

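The tray is level, about 15 mm above the bed and before the gate, with the ball in the ring. In the wrist inset, the tray's top edge runs (187,424)-(436,424) and the bed edge (222,384)-(480,390). I'll use the wrist camera to find the offset relative to the gauge.

Run:
```python
from fit import *
w=load('wrist3')
g=cv2.cvtColor(w['frame'],cv2.COLOR_RGB2HSV)
W=lambda l:(np.array(l,float)-[0,300])/.75
bed=px2w(w,W([[222,384],[480,390]]),.01); tr=px2w(w,W([[187,424],[436,424],[190,535]]),.031)
print(bed,tr); 
for p in(bed,tr):d=p[1]-p[0];print(np.arctan2(d[1],d[0]))
w0=load('wrist3')
# refine edges by vertical gradient in the wrist picture
h=g[:,:,2].astype(int);hu=(g[:,:,0]>100)&(g[:,:,0]<125)&(g[:,:,1]>130)
tt=[];bb=[]
for x in range(310,560,10):
    y=np.argmax(hu[:,x]); tt.append((x,y-.5))
    col=cv2.GaussianBlur(w['frame'][:,:,1],(9,3),0)[90:140,x].astype(int); k=np.argmin(np.diff(col)); bb.append((x,90+k+.5))
print([int(q[1]) for q in tt],[int(q[1]) for q in bb])
for q,z in((tt,.031),(bb,.01)):
    P=px2w(w,q,z);l=np.polyfit(P[:,0],P[:,1],1);r=P[:,1]-np.polyval(l,P[:,0]);m=abs(r)<.003;l=np.polyfit(P[m,0],P[m,1],1);print('slope',l,'y at x=.55,.61,.691',np.polyval(l,[.55,.61,.691]),m.sum())
A3=lambda l:np.array(l)/3+[280,165]-.33
B3=lambda l:(np.array(l)-[360,0])/3+[250,170]-.33
a=load('scene3');b=load('side3');z=.031
fit([(a,[[.085,-.045,z],[.085,.045,z]],A3([[107,158],[181,150]])),(b,[[.085,-.045,z],[.085,.045,z],[-.085,.045,z]],B3([[540,98],[530,163],[686,172]]))],[.53,.038,0])
z=.01
fit([(a,[[.14,-.068,z],[.14,.068,z],[.12,-.05,.026],[.12,.05,.026]],A3([[108,270],[224,255],[120,245],[207,234]])),(b,[[.14,.068,z],[-.14,.068,z]],B3([[406,178],[658,202]]))],[.61,.037,0])
```

```text
[[0.4713 0.1083 0.01  ]
 [0.6624 0.1024 0.01  ]] [[ 0.4488  0.0848  0.031 ]
 [ 0.6151  0.0817  0.031 ]
 [ 0.4436 -0.0004  0.031 ]]
-0.030407264156656625
-0.018708828899830453
[164, 164, 164, 164, 164, 164, 164, 164, 164, 164, 163, 163, 163, 164, 164, 164, 164, 164, 164, 164, 164, 164, 164, 164, 164] [111, 111, 111, 111, 111, 111, 112, 112, 112, 112, 112, 112, 112, 113, 113, 113, 113, 113, 114, 114, 114, 114, 114, 115, 115]
slope [-0.0185  0.0933] y at x=.55,.61,.691 [0.0832 0.0821 0.0806] 25
slope [-0.0288  0.1221] y at x=.55,.61,.691 [0.1063 0.1046 0.1022] 25
[ 0.5306  0.039  -0.0133] [-0.  -0.5  0.8 -1.7 -0.3 -0.3 -0.9 -1.6  0.2  0. ]
[ 0.6105  0.0393 -0.0314] [-0.7  0.1  1.  -0.6 -0.3  0.1  0.4 -0.5 -2.  -0.9  0.4  0. ]
```

```bash
python3 -m inch '[{"slide":[0,0,-0.003],"yaw":-0.003},{"slide":[0,0.0005,-0.008],"yaw":-0.007},{"slide":[0,0.001,-0.012],"yaw":-0.01},{"slide":[0,0.001,-0.014],"yaw":-0.01},{"slide":[0,0.001,-0.0148],"yaw":-0.01},{"slide":[0,0.001,-0.0148],"yaw":-0.01},{"slide":[0,0.001,-0.0148],"yaw":-0.01}]'
python3 -m inch '[{"slide":[0.002,0,0],"yaw":0},{"slide":[0.006,0,0],"yaw":0},{"slide":[0.012,-0.0003,0],"yaw":0},{"slide":[0.018,-0.0005,0],"yaw":0},{"slide":[0.024,-0.0007,0],"yaw":0},{"slide":[0.030,-0.0009,0],"yaw":0},{"slide":[0.036,-0.001,0],"yaw":0},{"slide":[0.042,-0.0012,0],"yaw":0},{"slide":[0.047,-0.0014,0],"yaw":0},{"slide":[0.050,-0.0015,0],"yaw":0},{"slide":[0.050,-0.0015,0],"yaw":0}]'
```

```text
clock: 7.65
position: [0.4814, 0.0409, 0.0486]
ee_rot: [0.718, 0.696, 0.0, -0.0]
ft_force: [-2.5, -0.3, 2.1]
grip_width: 0.16
grasp_force: 49.7
clock: 8.57
position: [0.5325, 0.0393, 0.0486]
ee_rot: [0.718, 0.696, 0.0, 0.001]
ft_force: [1.1, 0.1, -1.0]
grip_width: 0.16
grasp_force: 49.4
```

```bash
python3 -m inch '[{"slide":[0.002,0,0],"yaw":0},{"slide":[0.006,-0.0002,0],"yaw":0},{"slide":[0.011,-0.0003,0],"yaw":0},{"slide":[0.016,-0.0005,0],"yaw":0},{"slide":[0.021,-0.0006,0],"yaw":0},{"slide":[0.026,-0.0008,0],"yaw":0},{"slide":[0.031,-0.0009,0],"yaw":0},{"slide":[0.036,-0.001,0],"yaw":0},{"slide":[0.041,-0.0012,0],"yaw":0},{"slide":[0.046,-0.0013,0],"yaw":0},{"slide":[0.050,-0.0015,0],"yaw":0},{"slide":[0.054,-0.0016,0],"yaw":0},{"slide":[0.056,-0.0016,0],"yaw":0},{"slide":[0.056,-0.0016,0],"yaw":0}]'
python3 -m inch '[{"slide":[0.001,0,0],"yaw":0},{"slide":[0.002,0,0],"yaw":0},{"slide":[0.003,0,0],"yaw":0},{"slide":[0.004,0,0],"yaw":0},{"slide":[0.005,0,0],"yaw":0},{"slide":[0.005,0,0],"yaw":0}]'
```

```text
clock: 9.73
position: [0.5882, 0.0377, 0.0486]
ee_rot: [0.718, 0.696, 0.0, 0.0]
ft_force: [-0.5, 0.7, 3.2]
grip_width: 0.155
grasp_force: 49.9
clock: 10.23
position: [0.5925, 0.0377, 0.0486]
ee_rot: [0.718, 0.696, 0.0, 0.0]
ft_force: [-4.3, 0.2, 5.1]
grip_width: 0.157
grasp_force: 50.2
```

```bash
python3 -m inch '[{"slide":[0.001,0,0],"yaw":0},{"slide":[0.0015,0,0],"yaw":0},{"slide":[0.002,0,0],"yaw":0},{"slide":[0.002,0,0],"yaw":0}]'
python3 -m inch '[{"slide":[0.001,0,0],"yaw":0},{"slide":[0.0015,0,0],"yaw":0},{"slide":[0.002,0,0],"yaw":0},{"slide":[0.002,0,0],"yaw":0}]'
```

```text
clock: 10.57
position: [0.5944, 0.0377, 0.0486]
ee_rot: [0.718, 0.696, -0.0, -0.0]
ft_force: [-5.1, 0.3, 5.2]
grip_width: 0.159
grasp_force: 50.3
clock: 10.9
position: [0.5949, 0.0377, 0.0486]
ee_rot: [0.718, 0.696, -0.001, -0.001]
ft_force: [-14.3, 0.4, 13.8]
grip_width: 0.155
grasp_force: 51.3
```

The x force jumped and the motion stalled, so the tray has met the stop. I'll dwell there and take a look.

```bash
python3 -m inch '[{"slide":[0,0,0],"yaw":0},{"slide":[0,0,0],"yaw":0},{"slide":[0,0,0],"yaw":0},{"slide":[0,0,0],"yaw":0}]'
python3 - <<'E'
from h import *
for n in('scene','side'): snap(n,n+'4')
a=cv2.imread('pics/scene4.png')[170:260,290:380]
d=cv2.imread('pics/side4.png')[165:255,260:350]
cv2.imwrite('pics/v4.png',np.hstack([cv2.resize(x,(400,400),interpolation=cv2.INTER_CUBIC) for x in(a,d)]))
E
```

```text
clock: 11.23
position: [0.5949, 0.0377, 0.0486]
ee_rot: [0.718, 0.696, -0.001, -0.001]
ft_force: [-13.3, 1.1, 13.5]
grip_width: 0.153
grasp_force: 51.3
```

View pics/v4.png

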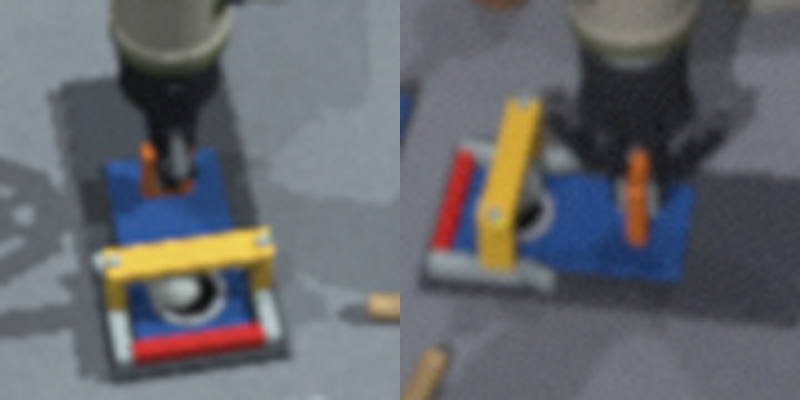

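The tray's front edge is at the red stop, with the ring and ball under the gate: scene inset ring at (185,297), side inset ring at (525,215). I'll draw it back out.

```bash
python3 -m inch '[{"slide":[-0.003,0,0],"yaw":0},{"slide":[-0.007,0.0002,0],"yaw":0},{"slide":[-0.012,0.0003,0],"yaw":0},{"slide":[-0.018,0.0005,0],"yaw":0},{"slide":[-0.025,0.0007,0],"yaw":0},{"slide":[-0.032,0.0009,0],"yaw":0},{"slide":[-0.039,0.0011,0],"yaw":0},{"slide":[-0.046,0.0013,0],"yaw":0},{"slide":[-0.053,0.0015,0],"yaw":0},{"slide":[-0.060,0.0017,0],"yaw":0},{"slide":[-0.067,0.0019,0],"yaw":0},{"slide":[-0.074,0.0021,0],"yaw":0},{"slide":[-0.081,0.0023,0],"yaw":0},{"slide":[-0.088,0.0025,0],"yaw":0},{"slide":[-0.095,0.0027,0],"yaw":0},{"slide":[-0.102,0.0029,0],"yaw":0},{"slide":[-0.109,0.0031,0],"yaw":0},{"slide":[-0.114,0.0033,0],"yaw":0},{"slide":[-0.116,0.0033,0],"yaw":0},{"slide":[-0.116,0.0033,0],"yaw":0}]'
python3 -m inch '[{"slide":[0,0,0.003],"yaw":0},{"slide":[0,0,0.009],"yaw":0},{"slide":[0,0,0.018],"yaw":0},{"slide":[0,0,0.028],"yaw":0},{"slide":[0,0,0.040],"yaw":0},{"slide":[0,0,0.053],"yaw":0},{"slide":[0,0,0.066],"yaw":0},{"slide":[0,0,0.080],"yaw":0},{"slide":[0,0,0.094],"yaw":0},{"slide":[0,0,0.108],"yaw":0},{"slide":[0,0,0.122],"yaw":0},{"slide":[0,0,0.136],"yaw":0},{"slide":[0,0,0.150],"yaw":0},{"slide":[0,0,0.163],"yaw":0},{"slide":[0,0,0.174],"yaw":0},{"slide":[0,0,0.182],"yaw":0},{"slide":[0,0,0.187],"yaw":0},{"slide":[0,0,0.188],"yaw":0},{"slide":[0,0,0.188],"yaw":0}]'
```

```text
clock: 13.0
position: [0.4794, 0.0412, 0.0485]
ee_rot: [0.718, 0.696, -0.0, -0.001]
ft_force: [-4.2, -0.7, 6.7]
grip_width: 0.156
grasp_force: 50.5
clock: 14.58
position: [0.4803, 0.041, 0.2365]
ee_rot: [0.718, 0.696, -0.0, 0.0]
ft_force: [0.0, 0.1, -4.5]
grip_width: 0.157
grasp_force: 48.9
```

```bash
python3 -m inch '[{"slide":[-0.001,-0.003,0],"yaw":0},{"slide":[-0.002,-0.009,0],"yaw":0},{"slide":[-0.004,-0.018,0],"yaw":0},{"slide":[-0.007,-0.031,0],"yaw":0},{"slide":[-0.010,-0.047,0],"yaw":0},{"slide":[-0.014,-0.066,0],"yaw":0},{"slide":[-0.019,-0.087,0],"yaw":0},{"slide":[-0.024,-0.108,0],"yaw":0},{"slide":[-0.028,-0.130,0],"yaw":0},{"slide":[-0.033,-0.152,0],"yaw":0},{"slide":[-0.038,-0.174,0],"yaw":0},{"slide":[-0.043,-0.196,0],"yaw":0},{"slide":[-0.048,-0.218,0],"yaw":0},{"slide":[-0.052,-0.239,0],"yaw":0},{"slide":[-0.057,-0.258,0],"yaw":0},{"slide":[-0.060,-0.274,0],"yaw":0},{"slide":[-0.063,-0.287,0],"yaw":0},{"slide":[-0.065,-0.297,0],"yaw":0},{"slide":[-0.0665,-0.303,0],"yaw":0},{"slide":[-0.067,-0.305,0],"yaw":0}]'
python3 -m inch '[{"slide":[0,0,0],"yaw":0},{"slide":[0,0,0],"yaw":0},{"slide":[0,0,0],"yaw":0},{"slide":[0,0,0],"yaw":0}]'
python3 - <<'E'
from h import *
s=[]
for n in('scene','side','wrist'): snap(n,n+'5')
a=cv2.imread('pics/scene5.png')[140:260,160:300]
d=cv2.imread('pics/side5.png')[75:195,280:420];w=cv2.imread('pics/wrist5.png')
t=np.hstack([cv2.resize(x,(350,300),interpolation=cv2.INTER_CUBIC) for x in(a,d)])
cv2.imwrite('pics/v5.png',np.vstack([t,cv2.copyMakeBorder(cv2.resize(w,(448,280)),0,0,0,252,cv2.BORDER_CONSTANT)]))
E
```

```text
clock: 16.25
position: [0.4122, -0.2657, 0.2365]
ee_rot: [0.719, 0.695, -0.0, -0.0]
ft_force: [-0.1, 0.3, -4.1]
grip_width: 0.16
grasp_force: 48.9
clock: 16.58
position: [0.4136, -0.2634, 0.2365]
ee_rot: [0.718, 0.696, 0.0, -0.0]
ft_force: [-0.3, -1.0, -4.6]
grip_width: 0.157
grasp_force: 48.9
```

View pics/v5.png

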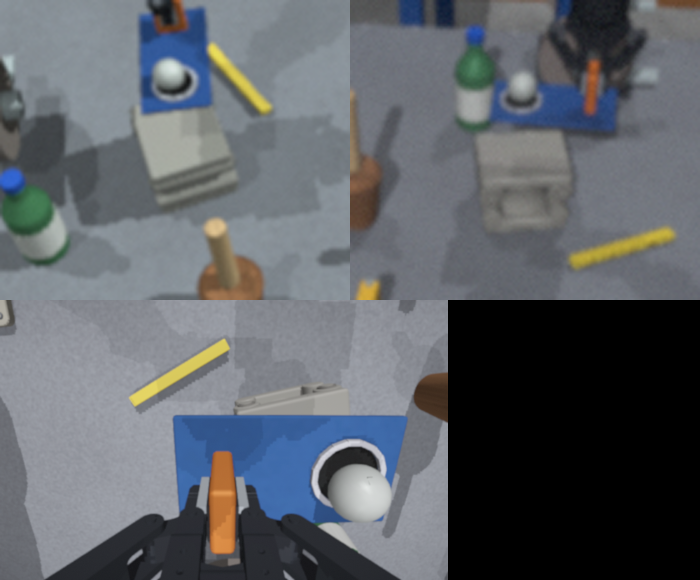

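The tray is level, with the ball in its ring at (175,78) in the scene inset, over the capital. I'll check the centring with a model fit of the capital's top.

Run:
```python
from fit import *
z=.1;C=[[-.065,-.055,z],[-.065,.055,z],[.065,.055,z],[.065,-.055,z]]
A5=lambda l:np.array(l)/2.5+[160,140]-.3
B5=lambda l:(np.array(l)-[350,0])/2.5+[280,75]-.3
q=[.508,-.267,-.05]
fit([(a,C,np.array([[213,183],[246,177],[254,207],[221,213]]))],q)
fit([(b,[C[3],C[0],C[1],C[2]],np.array([[331,129],[366,129],[368,149],[334,151]]))],q)
fit([(load('scene5'),[C[2],C[3]],A5([[233,160],[155,180]])),(load('side5'),[C[2],C[1]],B5([[483,188],[570,178]]))],q)
w=load('wrist5');W=lambda l:(np.array(l,float)-[0,300])/.7
print(px2w(w,W([[235,412],[347,390]]),.1),px2w(w,W([[349,473]]),.2))
```

```text
[ 0.5179 -0.2702  0.1021] [ 1.7  0.7  0.1 -0.5 -0.6 -1.2 -0.4  0.8]
[ 0.4992 -0.2624  0.1488] [-0.2  1.4  0.2  0.2  1.6 -0.3 -1.5 -1. ]
[ 0.5069 -0.2734  0.1925] [ 0.6 -2.  -0.2  0.2 -1.5 -1.6  0.4  0.1]
[[ 0.428  -0.2379  0.1   ]
 [ 0.5533 -0.2165  0.1   ]] [[ 0.5119 -0.2686  0.2   ]]
```

All the estimates put the capital's centre within about 17 mm of the pocket, and the tolerance is 35 mm. I'll let it settle and hand in.

```bash
python3 -m inch '[{"slide":[0,-0.002,0],"yaw":0},{"slide":[0,-0.005,0],"yaw":0},{"slide":[0,-0.005,0],"yaw":0},{"slide":[0,-0.005,0],"yaw":0},{"slide":[0,-0.005,0],"yaw":0},{"slide":[0,-0.005,0],"yaw":0},{"slide":[0,-0.005,0],"yaw":0},{"slide":[0,-0.005,0],"yaw":0},{"slide":[0,-0.005,0],"yaw":0},{"slide":[0,-0.005,0],"yaw":0},{"slide":[0,-0.005,0],"yaw":0},{"slide":[0,-0.005,0],"yaw":0}]' && python3 -c "
from workcell import *
print(abs(get_obs()['joint_velocities']).max());print(hand_in())"
```

```text
clock: 17.73
position: [0.4134, -0.2689, 0.2366]
ee_rot: [0.718, 0.696, 0.0, 0.0]
ft_force: [0.3, -0.4, -4.4]
grip_width: 0.161
grasp_force: 48.9
0.0021292993988908195
the job is handed in; nothing more can be done
None
```

I slid the tray to the red stop, drew it back out, and handed the job in at 17.7 s with the tray held level and still about 10 cm above the capital, the ball in its pocket in every picture I took; the hand-in gave no verdict.

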